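# Find the loose bolt on the relief stand

## Task

Take the terracotta plaque out of the relief stand and stand it on edge, the same edge down and roughly centred, in a free slot of the wooden rack. Then tap the bolt heads to find, of the three, the one that is loose: it sinks and stays down; press it right down, then lift that bolt's hinged nut cover and no other, to about 45 degrees. Finish while still holding the cover lifted (it falls shut if let go), and leave the other things where they are.

Things in the scene. Friction and masses are not known exactly. Their poses are not given: they have to be found in the camera images.
- stand: Grey cast base of a relief stand, fixed, 220 (x) x 370 (y) x 40 mm high; origin centre of underside, z up, -x towards the robot. On its top two rails along y, 15 mm high, 16 mm apart inside, form a groove centred at x = -10 mm that holds the plaque at the start. Three bolt stations stand in a row along y, 110 mm apart: bolts on the near side of the groove, covers on the far side.
- plaque: Terracotta plaque with leaf relief, standing on edge in the groove at the start: 12 (x, thickness) x 120 (y, width) x 110 mm (z), 0.2 to 0.42 kg, loose. Origin centre of its lower narrow face, z up. Pinch it across the thickness near its upper edge (150 mm above the table). The highest parts near it are the cover tabs (tops 102 mm above the table, 28 mm beyond its far face).
- rack: Slotted hardwood rack, fixed, 200 (x) x 150 (y) x 60 mm high; origin centre of underside, z up. Three slots run along its y, open at both ends and on top, 20 mm wide, 48 mm deep (floor 12 mm above the table), at x = -55, 0 and 55 mm, between 35 mm thick blocks. Each takes one plaque on edge, its width along y.
- stored_plaque: Bystander: plaster plaque, also 12 x 120 x 110 mm, loose, standing in the rack's -x slot; origin centre of its lower face.
- slot_1 (a point): Centre of the floor of the rack's middle slot, which is free; axes as the rack's (the slot runs along y).
- slot_2 (a point): Centre of the floor of the rack's +x slot, which is free; axes as the rack's (the slot runs along y).
- unit_a: One of three bolt stations that look the same, fixed on the stand, yaw as the stand's; any of the three may have the loose bolt, a different one from run to run. Origin on the stand's top (40 mm above the table). In its frame the bolt's axis is at x = -55 mm; the cover reaches from x = 20 to 92 mm; its hinge line is along y at x = 92, z = 14 mm.
- bolt_a_head (a point): Centre of the top of hexagonal steel bolt head a, 29 mm across corners (25 mm flat top), 70 mm above the table. Exactly one of the three bolts is loose; they look the same. Pressed from above, a tight bolt gives under 2 mm; the loose one slides down 8 mm under about 2 N, stops hard, and stays down.
- bolt_a (a joint): How far bolt a is pressed down (m): 0 at the start; the loose one goes to 0.008, fully down, and stays there; tight ones stay under 0.002.
- cover_a_tab (a point): Grip point on the tab of this station's hinged nut cover, a 72 x 66 x 5 mm steel plate (top 57 mm above the table when shut; 0.13 kg). The tab is an upright post near the cover's near edge, 8 (x) x 18 (y) x 45 mm high; the point is on its centre line, 13 mm below its top; when shut 89 mm above the table, 64 mm before the hinge and 35 mm above it. Pinched along y, it can turn in the grip.
- cover_a (a joint): Opening angle of nut cover a (rad): 0 shut, grows as its near edge swings up and over towards +x, stop at 1.05. Let go, it falls shut from any angle.
- unit_b: One of three bolt stations that look the same, fixed on the stand, yaw as the stand's; any of the three may have the loose bolt, a different one from run to run. Origin on the stand's top (40 mm above the table). In its frame the bolt's axis is at x = -55 mm; the cover reaches from x = 20 to 92 mm; its hinge line is along y at x = 92, z = 14 mm.
- bolt_b_head (a point): Centre of the top of hexagonal steel bolt head b, 29 mm across corners (25 mm flat top), 70 mm above the table. Exactly one of the three bolts is loose; they look the same. Pressed from above, a tight bolt gives under 2 mm; the loose one slides down 8 mm under about 2 N, stops hard, and stays down.
- bolt_b (a joint): How far bolt b is pressed down (m): 0 at the start; the loose one goes to 0.008, fully down, and stays there; tight ones stay under 0.002.
- cover_b_tab (a point): Grip point on the tab of this station's hinged nut cover, a 72 x 66 x 5 mm steel plate (top 57 mm above the table when shut; 0.13 kg). The tab is an upright post near the cover's near edge, 8 (x) x 18 (y) x 45 mm high; the point is on its centre line, 13 mm below its top; when shut 89 mm above the table, 64 mm before the hinge and 35 mm above it. Pinched along y, it can turn in the grip.
- cover_b (a joint): Opening angle of nut cover b (rad): 0 shut, grows as its near edge swings up and over towards +x, stop at 1.05. Let go, it falls shut from any angle.
- unit_c: One of three bolt stations that look the same, fixed on the stand, yaw as the stand's; any of the three may have the loose bolt, a different one from run to run. Origin on the stand's top (40 mm above the table). In its frame the bolt's axis is at x = -55 mm; the cover reaches from x = 20 to 92 mm; its hinge line is along y at x = 92, z = 14 mm.
- bolt_c_head (a point): Centre of the top of hexagonal steel bolt head c, 29 mm across corners (25 mm flat top), 70 mm above the table. Exactly one of the three bolts is loose; they look the same. Pressed from above, a tight bolt gives under 2 mm; the loose one slides down 8 mm under about 2 N, stops hard, and stays down.
- bolt_c (a joint): How far bolt c is pressed down (m): 0 at the start; the loose one goes to 0.008, fully down, and stays there; tight ones stay under 0.002.
- cover_c_tab (a point): Grip point on the tab of this station's hinged nut cover, a 72 x 66 x 5 mm steel plate (top 57 mm above the table when shut; 0.13 kg). The tab is an upright post near the cover's near edge, 8 (x) x 18 (y) x 45 mm high; the point is on its centre line, 13 mm below its top; when shut 89 mm above the table, 64 mm before the hinge and 35 mm above it. Pinched along y, it can turn in the grip.
- cover_c (a joint): Opening angle of nut cover c (rad): 0 shut, grows as its near edge swings up and over towards +x, stop at 1.05. Let go, it falls shut from any angle.
- slip_jar: Bystander: grey jar with white lid, 70 mm across, 90 mm high, loose; origin centre of underside.
- maquette: Bystander: small turned terracotta study, 72 mm across, 150 mm high, loose; origin centre of underside.
- modelling_tool: Bystander: wooden-handled spatula, 200 mm long, lying flat on the table, loose; origin on its underside near its middle.
Not all that is in view belongs to the job. Leave any blue or green look-alike of the plaque alone.

How it is judged:
By the outcome, as a careful person would: the job done as asked, in the order asked, and still so for the second after the job is handed in, while the arm keeps its last pose, push and grip.
It also fails if it takes over 64 s, if anything falls off the work surface, if the arm or the gripper's body presses on something with over 40 N, if the wrist force passes 120 N, or if a joint passes its speed limit or range.

## Robot

A 6-joint arm with a two-finger parallel gripper is mounted at the origin on the work surface. World frame = base frame: x ahead of the robot, y to its left, z up, the work surface at z = 0. Lengths are in mm, angles in rad, forces in N, time in s.
With the tool pointing down it reaches from about 350 to 775 mm from the base axis. Payload 7.3 kg.
Tool frame: the origin (TCP) lies midway between the tips of the shut fingers; the grasp point (between the pads) lies 19 mm behind it; x points along the fingers, y is the direction in which the jaws open and shut, and the axes are right-handed (so a half turn about x gives the same grasp; the last joint's range is limited). The gripper opens to 92 mm and grips with 3 to 60 N. Pads are 19 mm wide; open, the fingers measure 130 mm over their backs; the gripper's body (75 mm by 190 mm) begins 47 mm behind the grasp point.
Start: joints at [-1.249, 0.342, 1.524, -0, 1.275, -0.146], TCP at [236.76, -468.606, 204.841] pointing down, gripper open.
Joint ranges: [-2.53, 2.53], [-0.77, 2.02], [0.04, 2.7], [-1, 4.14], [0.28, 2.66], [-3.11, 3.11]. Speed limits (rad/s): [2.57, 2.57, 3.14, 3.14, 3.14, 3.14].

## Interface

Orientations are given as [roll, pitch, yaw] about the fixed x, y, z axes, in that order (R = Rz(yaw) Ry(pitch) Rx(roll)).
In Python, from plant import get_obs, capture, close_job gives the robot as it stands. The module is installed in compiled form; this text tells all that it offers.
- The arm moves only by the tool send_rows, never from a script. Its argument "moves" is a list of rows, each a list of 4 numbers: the shift along the tool's x, y, z in mm, then the turn about the tool's x in degrees. In form: [[tx, ty, tz, yaw], ...]. A call has 1 to 8 rows; each row shifts and turns the commanded pose from where the row before left it, along the tool's axes as they then stand; what a row does not reach is not made up. A row lasts 1/8 s, in which the tool goes at most 62.5 mm and 10.7 degrees, less where a joint would pass 70% of its speed; a pose out of reach is approached as far as the arm can. A call with a gripper value outside its range is refused whole. "hand" is the opening, from 0 (shut) to 1 (fully open), set as the call begins (left out, the last holds). The fingers move at their own pace and stop on an object; the grip force is fixed at half the most. Time passes only in rows, so rows that do not move let the fingers close. It gives the time, the measured TCP pose, the force and the opening at its end, in the units of the state.
- get_obs(): the state, without advancing time (a new reading comes with each control period).
- capture(name): name is "scene" or "side" or "wrist"; returns a dict with "image" (480x640x3 uint8, red, green, blue), "K" (3x3 intrinsics, pixels), "position" and "attitude" of the camera in the world; the wrist camera has in their place "mount" (4x4, takes a point from camera to tool coordinates, whose origin is the TCP and whose axes are the tool frame's). Camera axes: x right, y down, z forward; pixel columns grow to the right and rows downward; lengths in mm; the calibration is good to about 2 mm. A picture is of the moment at which its call begins: read the wrist's pose just before it. There is no depth.
- close_job(): hands the job in, once; it reports no verdict.
The state is a dict: "time": time; "joint_positions": joint angles; "dq": joint speeds; "tau": joint torques, N m; "tool_pos": TCP position; "tcp_rot": TCP orientation; "contact_force": force on the tool from outside, world axes, zero at the start; "moment": the same for the moment, N m; "grip_width": finger opening in mm.
Only numpy, scipy, OpenCV 4.12 (cv2) and the standard library are available. Lean on these libraries where they do the work, as an engineer would, in place of code of your own. Each camera call takes 0.05 s, during which the arm holds its last target. There are 200 camera calls.

## Working session

There is one attempt and no reset: what is moved stays moved. The work goes in short steps, Python scripts to look and compute and a tool call to move; the robot and the scene stay as the last step left them, time stands still between calls to the robot, and variables do not carry over. Pictures are saved under pics/ and viewed, about 8 in all and at most 12, crops included, and the job is handed in when it is done.

Besides the shell and the picture viewer there is one more tool, called by a JSON object that holds its "op" and its "data", one argument or row to a line. send_rows: Moves the arm, as the interface text tells. Its arguments: {"type":"object","properties":{"moves":{"type":"array","items":{"type":"array","items":{"type":"number"}}},"hand":{"type":"number"}},"required":["moves"]}

```bash
mkdir -p pics; cat > h.py <<'E'
import numpy as np, cv2
from plant import get_obs, capture, close_job
from scipy.spatial.transform import Rotation as R
def save(n,f):
    c=capture(n); cv2.imwrite('pics/'+f,c['image'][:,:,::-1]); return c
E
python3 - <<'E'
from h import *
import pickle
o=get_obs(); print(o)
d={}
for n in('scene','side'):
    c=save(n,n+'1.png'); d[n]=c; print(n,c['K'],c['position'],c['attitude'])
pickle.dump(d,open('cams.pkl','wb'))
E
```

```text
{'time': 0.0, 'joint_positions': array([-1.24901000e+00,  3.42733737e-01,  1.52503641e+00,  2.29010634e-05,
        1.27537110e+00, -1.45959363e-01]), 'dq': array([ 0.0011721 , -0.00053973,  0.00053012,  0.00133049,  0.00097867,
        0.00108147]), 'tau': array([-1.14687671e-03, -4.31246567e+01, -2.44225305e+01,  7.17203692e-02,
        5.59252349e-02, -1.25113656e-04]), 'tool_pos': array([ 236.61435555, -468.16279943,  204.13249473]), 'tcp_rot': array([-1.73089567,  1.56924757,  1.87843598]), 'contact_force': array([ 0.52728959, -0.24996267, -0.00481124]), 'moment': array([-0.06926878, -0.02217603, -0.03657522]), 'grip_width': 91.68444230848593}
scene [[592.71305759   0.         312.51066438]
 [  0.         592.71305759 245.07886335]
 [  0.           0.           1.        ]] [1407.1236021  -199.0339552  1124.41119957] [-2.42541953 -0.0082796   1.36423924]
side [[525.01315507   0.         314.3457922 ]
 [  0.         525.01315507 239.49971386]
 [  0.           0.           1.        ]] [  397.81382464 -1210.75988625   923.60319487] [-2.1806559   0.01614925 -0.13842816]
```

View pics/scene1.png

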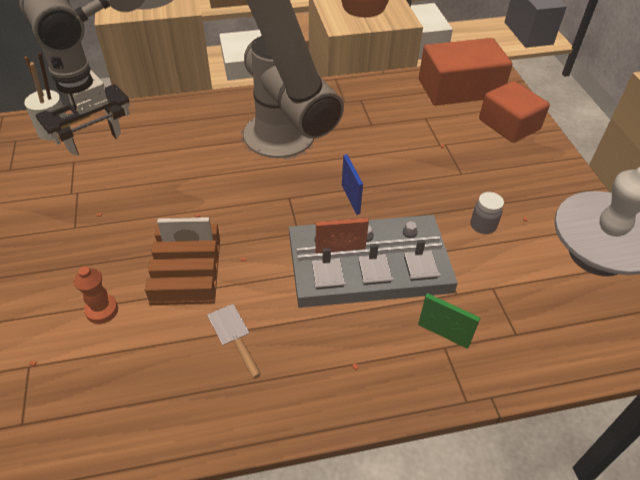

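View pics/side1.png

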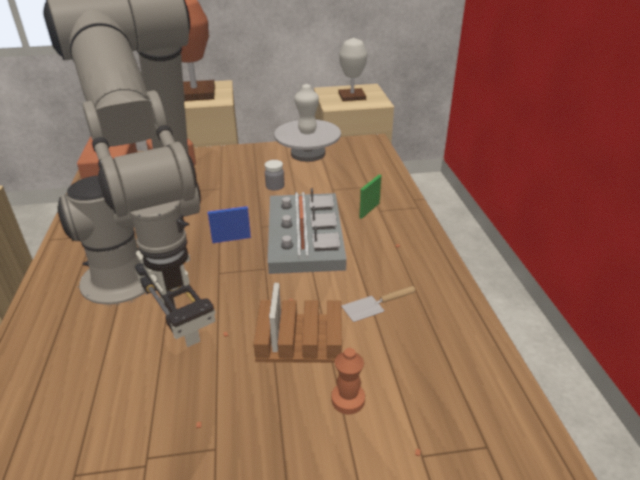

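The scene view shows the terracotta plaque in the stand at about (342,235), the rack at (185,265) with the plaster plaque in its -x slot, and blue (352,185) and green (449,320) decoys. The tool and jar are clear of both. The side view agrees. Next I'll enlarge both views.

```bash
python3 - <<'E'
from h import *
a=cv2.imread('pics/scene1.png'); cv2.imwrite('pics/sc_crop.png',cv2.resize(a[200:310,140:460],None,fx=2.5,fy=2.5,interpolation=cv2.INTER_CUBIC))
a=cv2.imread('pics/side1.png'); cv2.imwrite('pics/si_crop.png',cv2.resize(a[180:365,240:360],None,fx=3.2,fy=3.2,interpolation=cv2.INTER_CUBIC))
b=cv2.imread('pics/sc_crop.png');c=cv2.imread('pics/si_crop.png')
E
```

```text
(no output)
```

View pics/sc_crop.png

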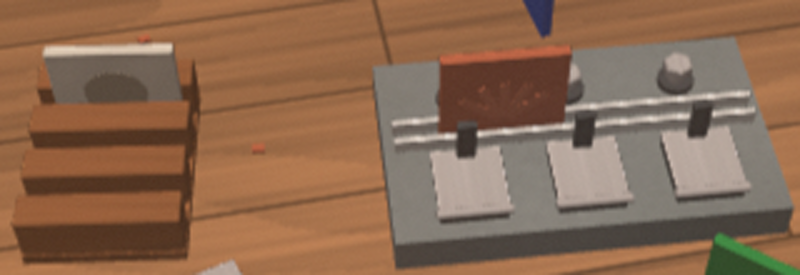

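View pics/si_crop.png

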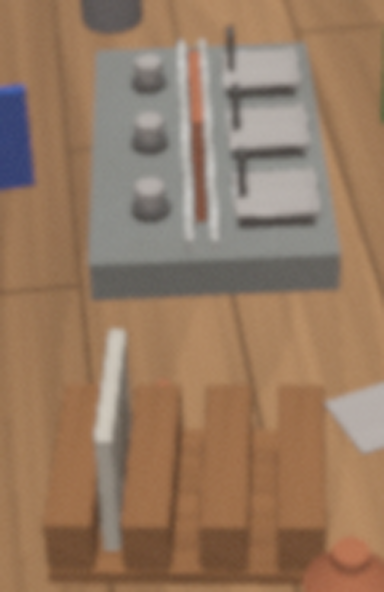

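Crop shows stand top corners, rack block corners and plaque top corners cleanly; exactly one terracotta plaque, in the groove at (505,90) of the crop. Fitting poses.

```bash
cat >> h.py <<'E'
import pickle
from scipy.optimize import least_squares
def proj(c,P):
    q=R.from_euler('xyz',c['attitude']).as_matrix()
    p=(np.atleast_2d(P)-c['position'])@q
    p=p@c['K'].T
    return p[:,:2]/p[:,2:]
def place(x,P):
    c,s=np.cos(x[2]),np.sin(x[2]); P=np.array(P,float)
    return np.c_[x[0]+c*P[:,0]-s*P[:,1], x[1]+s*P[:,0]+c*P[:,1], P[:,2]]
SC=lambda u:(np.array(u,float)+.5)/2.5-.5+[140,200]
SI=lambda u:(np.array(u,float)+.5)/3.2-.5+[240,180]
def fit(x0,obs):
    f=lambda x:np.concatenate([(proj(c,place(x,P))-uv).ravel() for c,P,uv in obs])
    r=least_squares(f,x0,loss='soft_l1',x_scale=[10,10,.1]); return r.x,f(r.x).reshape(-1,2)
E
python3 - <<'E'
from h import *
np.set_printoptions(precision=2,suppress=True)
d=pickle.load(open('cams.pkl','rb')); s,e=d['scene'],d['side']
st=[(-110,-185,40),(-110,185,40),(110,185,40),(110,-185,40)]
so=[(s,st,SC([(374,67),(738,38),(790,212),(393,245)])),(e,st,SI([(90,258),(100,48),(302,42),(338,255)]))]
tabs=[(28,-110,102),(28,0,102),(28,110,102)]
so+=[(s,tabs,SC([(467,124),(585,112),(703,102)])),(e,tabs,SI([(241,155),(234,88),(230,28)]))]
x,r=fit([550,0,0],so); print('stand',x); print(r.T)
xs=x
ra=[(65,-75,60),(65,75,60),(100,-75,60),(100,75,60)]
ro=[(s,ra,SC([(20,195),(190,197),(14,227),(187,224)])),(e,[(-100,-75,60),(100,-75,60),(-100,75,60),(100,75,60)],SI([(47,525),(325,530),(65,385),(323,385)]))]
for k in([0],[1],[0,1]):
    x,r=fit([500,-350,0],[ro[i] for i in k]); print('rack',x); print(r.T)
print('rack corner list for x=-100..',SC([0,0]))
# plaque along groove
f=lambda p:(proj(s,place(xs,[(-4,p[0]-60,150),(-4,p[0]+60,150)]))-SC([(440,58),(571,50)])).ravel()
q=least_squares(f,[-60]); print('plaque y',q.x,f(q.x)); print(place(xs,[(-10,q.x[0],150)]))
E
```

```text
stand [539.29 131.73  -0.1 ]
[[-0.51 -1.03  1.4   0.03 -1.35 -0.8   1.52  0.18 -0.35  0.15  0.06 -0.38
   0.27  0.16]
 [-0.45  0.29 -0.71 -0.4   1.51  0.24 -0.16 -0.55  0.    1.07  1.38 -1.61
  -0.86 -0.11]]
rack [ 475.85 -298.62   -0.19]
[[ 0.89 -0.69  0.7  -0.92]
 [ 0.34 -1.   -0.03  0.6 ]]
rack [ 472.31 -310.29   -0.16]
[[-1.79  0.71  0.02  0.31]
 [ 0.5  -0.36 -0.39  0.04]]
rack [ 473.74 -303.65   -0.15]
[[-0.49 -1.83 -0.12 -1.5  -0.94  1.2   0.03  0.02]
 [ 0.91 -2.37  0.56 -0.83 -1.33 -2.99 -1.89 -2.12]]
rack corner list for x=-100.. [139.7 199.7]
plaque y [-70.9] [-0.02  2.44  0.33  1.68]
[[522.48  62.13 150.  ]]
```

```bash
cat >> h.py <<'E'
def pose():
    o=get_obs(); return o,o['tool_pos'],R.from_euler('xyz',o['tcp_rot']).as_matrix()
def go(target,jaw):
    """target TCP world, jaw = wanted angle of tool y in world xy (deg, mod 180): prints total tool shift then turn"""
    o,p,M=pose(); j=np.degrees(np.arctan2(M[1,1],M[0,1]))
    t=(j-jaw+90)%180-90
    print('t %.2f'%o['time'],'pos',p.round(1),'toolx',M[:,0].round(4),'jaw %.2f'%j,'F',o['contact_force'].round(1),'w %.1f'%o['grip_width'],'q6 %.2f'%o['joint_positions'][5])
    print('tool shift',(M.T@(np.array(target)-p)).round(1),'turn %.1f'%t)
E
python3 - <<'E'
from h import *
xs=[539.3,131.7,-.1]
go(place(xs,[(-10,-40,330)])[0],np.degrees(-.1))
print(capture('wrist')['mount'],capture('wrist')['K'])
E
```

```text
t 0.10 pos [ 236.6 -468.2  204.2] toolx [-4.0e-04  1.3e-03 -1.0e+00] jaw -63.20 F [ 0.5 -0.3  0.3] w 91.9 q6 -0.15
tool shift [-125.2 -370.8 -510.7] turn -57.5
[[-6.68728498e-06 -2.87283764e-01  9.57845519e-01 -1.79538051e+02]
 [ 9.99999952e-01  2.95576564e-04  9.56329917e-05 -1.46319818e+00]
 [-3.10590493e-04  9.57845474e-01  2.87283748e-01 -7.83182871e+01]
 [ 0.00000000e+00  0.00000000e+00  0.00000000e+00  1.00000000e+00]] [[403.26549136   0.         317.89333479]
 [  0.         403.26549136 226.73782407]
 [  0.           0.           1.        ]]
```

{"op": "send_rows", "data": {
  "moves": [
    [-62,0,0,0],
    [-62,0,0,0],
    [0,-31,-42.5,0],
    [0,-31,-42.5,0],
    [0,-31,-42.5,0],
    [0,-31,-42.5,0],
    [0,-31,-42.5,0],
    [0,-31,-42.5,0]
  ],
  "hand": 1
}}

```text
time: 1.2
tool_pos: [380.9, -186.0, 328.8]
tcp_rot: [1.972, 1.571, -0.702]
contact_force: [1.1, -0.6, -0.4]
grip_width: 91.2
```

{"op": "send_rows", "data": {
  "moves": [
    [0,-31,-42.5,0],
    [0,-31,-42.5,0],
    [0,-31,-42.5,0],
    [0,-31,-42.5,0],
    [0,-31,-42.5,0],
    [0,-31,-42.5,0]
  ]
}}

```text
time: 1.95
tool_pos: [524.7, 95.1, 328.7]
tcp_rot: [0.862, 1.571, -1.812]
contact_force: [0.6, -0.4, -0.9]
grip_width: 91.8
```

{"op": "send_rows", "data": {
  "moves": [
    [0,0,0,-9.6],
    [0,0,0,-9.6],
    [0,0,0,-9.6],
    [0,0,0,-9.6],
    [0,0,0,-9.6],
    [0,0,0,-9.5],
    [0,0,0,0],
    [0,0,0,0]
  ]
}}

```text
time: 2.95
tool_pos: [524.2, 93.4, 328.7]
tcp_rot: [-0.949, 1.571, -2.622]
contact_force: [-0.1, -0.4, 0.8]
grip_width: 92.0
```

```bash
python3 - <<'E'
from h import *
xs=[539.3,131.7,-.1]
go(place(xs,[(-10,-40,330)])[0],np.degrees(-.1))
o,p,M=pose(); c=save('wrist','w1.png'); pickle.dump((p,M,c),open('w1.pkl','wb'))
E
```

```text
t 2.95 pos [524.2  93.4 328.7] toolx [-2.e-04 -1.e-04 -1.e+00] jaw -5.88 F [-0.1 -0.4  0.8] w 92.0 q6 0.14
tool shift [-1.3  1.2  0.4] turn -0.2
```

View pics/w1.png

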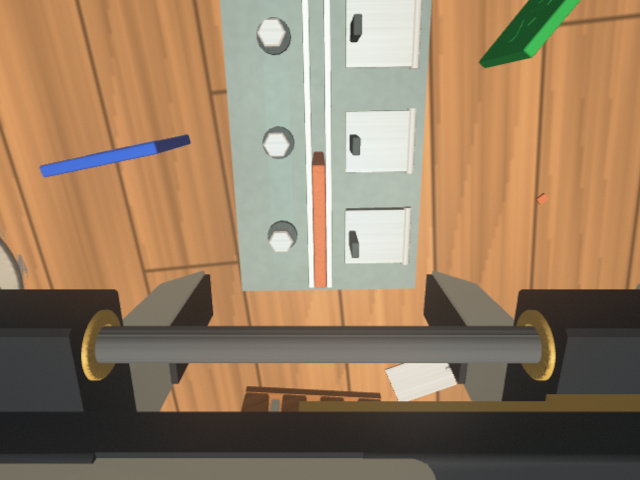

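Wrist view: bolt heads at (272,33),(278,142),(282,236); tabs at (355,28),(355,145),(353,243); plaque top face from (319,164) to (320,287) in the groove.

```bash
cat >> h.py <<'E'
def wproj(w,P):
    p,M,c=w; T=np.array(c['mount']); q=(np.atleast_2d(P)-p)@M
    q=(q-T[:3,3])@T[:3,:3]; q=q@c['K'].T; return q[:,:2]/q[:,2:]
def wfit(x0,w,P,uv):
    f=lambda x:(wproj(w,place(x,P))-uv).ravel()
    r=least_squares(f,x0,loss='soft_l1',x_scale=[10,10,.1]); return r.x,f(r.x).reshape(-1,2)
E
python3 - <<'E'
from h import *
np.set_printoptions(precision=2,suppress=True)
w=pickle.load(open('w1.pkl','rb'))
P=[(-55,110,70),(-55,0,70),(-55,-110,70),(-110,-185,40),(110,-185,40)]
uv=np.array([(272,33),(278,142),(282,236),(243,290),(416,289)])
x,r=wfit([539,131,-.1],w,P,uv); print('stand',x); print(r.T)
print('prev resid',(wproj(w,place([539.3,131.7,-.1],P))-uv).T)
Q=[(0,60,150),(0,-60,150)]
y,r=wfit([522,62,-.1],w,Q,np.array([(319.5,164),(320.5,287)])); print('plaque',y,r.T)
c,s=np.cos(x[2]),np.sin(x[2]); dd=y[:2]-x[:2]; print('plaque in stand',c*dd[0]+s*dd[1],-s*dd[0]+c*dd[1])
E
python3 -c "
import cv2
a=cv2.imread('pics/w1.png');cv2.imwrite('pics/w1c.png',cv2.resize(a[0:300,220:440],None,fx=2.6,fy=2,interpolation=cv2.INTER_CUBIC))"
```

```text
stand [539.97 133.36  -0.09]
[[ 0.74 -0.43 -0.26 -0.06  0.03]
 [-2.41  1.57  5.11 -0.01 -1.35]]
prev resid [[ 1.64 -0.87 -1.86 -2.24 -2.32]
 [-1.28  2.56  5.98  0.26  0.88]]
plaque [522.81  63.56  -0.09] [[-0.    0.  ]
 [-0.39  0.48]]
plaque in stand -10.985542797384118 -71.03219971958802
```

View pics/w1c.png

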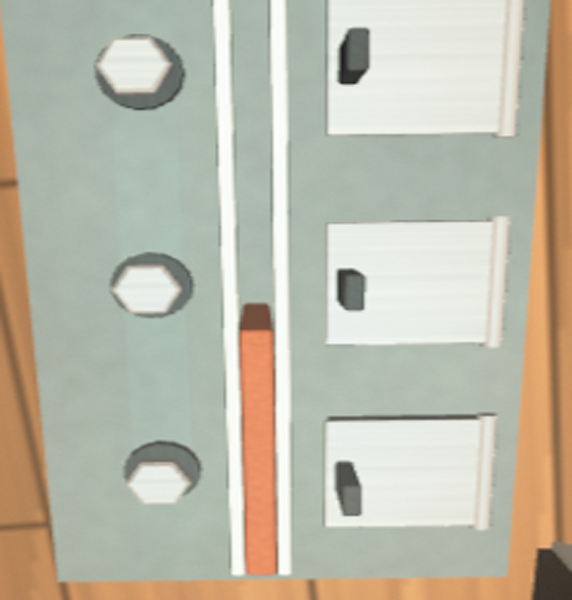

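```bash
python3 - <<'E'
from h import *
np.set_printoptions(precision=2,suppress=True)
w=pickle.load(open('w1.pkl','rb'))
P=[(-55,110,70),(-55,0,70),(-55,-110,70),(-110,-185,40),(110,-185,40)]
uv=np.array([(271.2,32.5),(276.9,145),(281.2,241.5),(242.3,290),(415.5,289)])
x,r=wfit([539,131,-.1],w,P,uv); print('stand',x); print(r.T)
Q=[(-6,60,150),(6,60,150),(0,-60,150)]
y,r=wfit([522,62,-.1],w,Q,np.array([(312.5,165),(325,165),(320.2,287)])); print('plaque',y,r.T)
c,s=np.cos(x[2]),np.sin(x[2]); dd=y[:2]-x[:2]; print('plaque in stand',c*dd[0]+s*dd[1],-s*dd[0]+c*dd[1])
print('pos heads',place(x,P[:3])); print('tabs',place(x,[(28,v,89) for v in(-110,0,110)]))
go([*y[:2],200],np.degrees(x[2]))
E
```

```text
stand [538.86 132.22  -0.09]
[[ 0.48 -0.22 -0.19  0.07 -0.16]
 [-0.47 -0.19  0.69  0.96 -0.53]]
plaque [522.24  62.7   -0.09] [[-0.52  0.52  0.  ]
 [-0.27 -0.44  1.34]]
plaque in stand -10.53899642321818 -70.69029831470883
pos heads [[493.58 246.56  70.  ]
 [484.07 136.98  70.  ]
 [474.55  27.39  70.  ]]
tabs [[557.24  20.21  89.  ]
 [566.76 129.79  89.  ]
 [576.27 239.38  89.  ]]
t 3.00 pos [524.2  93.4 328.7] toolx [-0. -0. -1.] jaw -5.85 F [-0.2  0.2 -0.8] w 91.9 q6 0.13
tool shift [128.7   1.2  30.7] turn -0.9
```

{"op": "send_rows", "data": {
  "moves": [
    [0,0,0,-0.9],
    [0,1.2,31,0],
    [50,0,0,0],
    [50,0,0,0],
    [40,0,0,0],
    [0,0,0,0]
  ]
}}

```text
time: 3.75
tool_pos: [521.0, 62.4, 186.4]
tcp_rot: [-1.497, 1.564, 3.131]
contact_force: [-0.1, 0.1, 0.5]
grip_width: 91.5
```

```bash
python3 - <<'E'
from h import *
go([522.4,62.5,123],np.degrees(-.0866))
E
```

```text
t 3.75 pos [521.   62.4 186.4] toolx [-6.4e-03  1.0e-04 -1.0e+00] jaw -4.82 F [-0.1  0.1  0.5] w 91.5 q6 0.06
tool shift [63.4  1.8 -0.3] turn 0.1
```

{"op": "send_rows", "data": {
  "moves": [
    [35,0,0,0],
    [28,0,0,0],
    [0,0,0,0],
    [0,0,0,0]
  ]
}}

```text
time: 4.25
tool_pos: [524.3, 62.4, 128.0]
tcp_rot: [1.608, 1.567, -0.046]
contact_force: [0.3, 0.2, -0.8]
grip_width: 91.9
```

```bash
python3 - <<'E'
from h import *
go([522.4,62.5,123],np.degrees(-.0866))
save('wrist','w2.png')
E
```

```text
t 4.25 pos [524.3  62.4 128. ] toolx [ 3.6e-03 -2.0e-04 -1.0e+00] jaw -4.80 F [ 0.3  0.2 -0.8] w 91.9 q6 0.06
tool shift [ 5.  -2.   0.1] turn 0.2
```

View pics/w2.png

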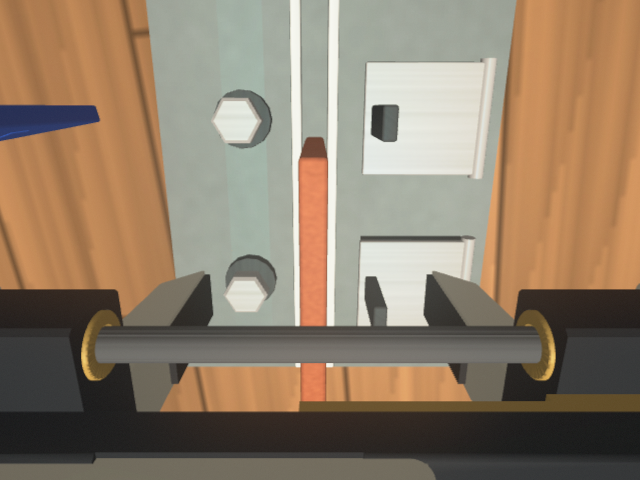

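The plaque's top (313) sits just left of the finger midline (318), so I shift -1.5 mm and go down 5 before closing.

{"op": "send_rows", "data": {
  "moves": [
    [5,-1.5,0,0],
    [0,0,0,0]
  ]
}}

```text
time: 4.55
tool_pos: [521.2, 62.6, 121.0]
tcp_rot: [1.203, 1.571, -0.451]
contact_force: [-0.2, -0.8, 0.2]
grip_width: 91.9
```

{"op": "send_rows", "data": {
  "moves": [
    [0,0,0,0],
    [0,0,0,0],
    [0,0,0,0],
    [0,0,0,0],
    [0,0,0,0],
    [0,0,0,0]
  ],
  "hand": 0
}}

```text
time: 5.3
tool_pos: [521.3, 62.5, 120.8]
tcp_rot: [0.04, 1.571, -1.615]
contact_force: [-0.9, 0.0, 0.2]
grip_width: 36.3
```

{"op": "send_rows", "data": {
  "moves": [
    [0,0,0,0],
    [0,0,0,0],
    [0,0,0,0],
    [0,0,0,0],
    [0,0,0,0],
    [0,0,0,0]
  ]
}}

```text
time: 6.05
tool_pos: [521.3, 62.5, 120.8]
tcp_rot: [0.63, 1.571, -1.025]
contact_force: [0.3, -0.5, -0.3]
grip_width: 11.7
```

{"op": "send_rows", "data": {
  "moves": [
    [-10,0,0,0],
    [-20,0,0,0],
    [-30,0,0,0],
    [-30,0,0,0],
    [-25,0,0,0],
    [0,0,0,0],
    [0,0,0,0]
  ]
}}

```text
time: 6.92
tool_pos: [520.7, 62.5, 234.8]
tcp_rot: [-1.445, 1.569, -3.099]
contact_force: [-0.3, 0.1, -2.5]
grip_width: 11.4
```

```bash
python3 - <<'E'
from h import *
go([490,-390,270],-9.7)
E
```

```text
t 6.92 pos [520.7  62.5 234.8] toolx [-1.7e-03 -1.0e-04 -1.0e+00] jaw -4.79 F [-0.3  0.1 -2.5] w 11.4 q6 0.06
tool shift [-35.1   7.2 453.5] turn 4.9
```

{"op": "send_rows", "data": {
  "moves": [
    [-18,0,20,0],
    [-17,0,40,0],
    [0,1,50,0],
    [0,1,50,0],
    [0,1,50,0],
    [0,1,50,0],
    [0,1,50,0],
    [0,1,50,0]
  ]
}}

```text
time: 7.92
tool_pos: [496.4, -297.9, 269.1]
tcp_rot: [-2.207, 1.568, 2.422]
contact_force: [0.6, 0.5, -1.7]
grip_width: 11.6
```

{"op": "send_rows", "data": {
  "moves": [
    [0,1,50,0],
    [0,0,30,0],
    [0,0,14,0],
    [0,0,0,4.9],
    [0,0,0,0],
    [0,0,0,0],
    [0,0,0,0]
  ]
}}

```text
time: 8.8
tool_pos: [490.5, -389.9, 270.9]
tcp_rot: [1.834, 1.571, 0.096]
contact_force: [-0.4, 0.3, -1.6]
grip_width: 11.4
```

```bash
python3 - <<'E'
from h import *
go([490,-390,270],-9.7)
o,p,M=pose(); c=save('wrist','w3.png'); pickle.dump((p,M,c),open('w3.pkl','wb'))
a=cv2.imread('pics/w3.png'); cv2.imwrite('pics/w3c.png',cv2.resize(a[0:400,120:520],None,fx=1.5,fy=1.5,interpolation=cv2.INTER_CUBIC))
E
```

```text
t 8.80 pos [ 490.5 -389.9  270.9] toolx [ 0.  0. -1.] jaw -9.60 F [-0.4  0.3 -1.6] w 11.4 q6 -0.63
tool shift [ 0.9 -0.5  0.2] turn 0.1
```

View pics/w3c.png

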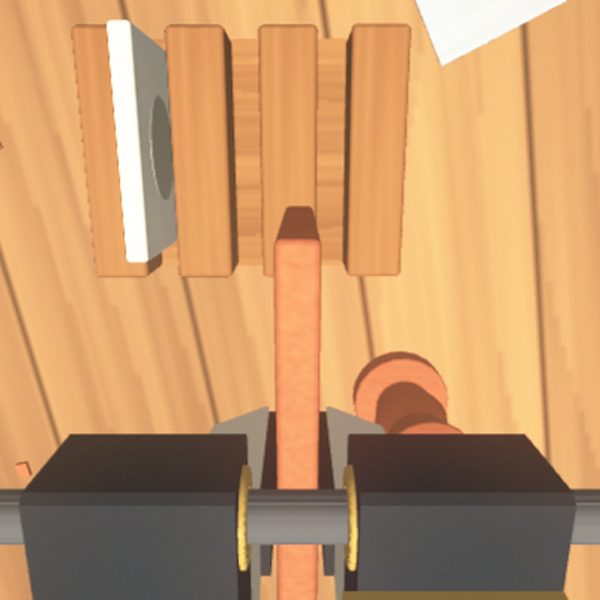

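Rack block-top corners clear: block 4 (73–410 span) top (353,25)-(410,25), bottom (348,275)-(400,275); maquette at (405,390), clear of the +x slot.

```bash
python3 - <<'E'
from h import *
np.set_printoptions(precision=2,suppress=True)
w=pickle.load(open('w3.pkl','rb'))
P=[(-100,75,60),(-100,-75,60),(-45,75,60),(-10,75,60),(-45,-75,60),(-10,-75,60),(10,75,60),(45,75,60),(10,-75,60),(65,75,60),(100,75,60),(65,-75,60),(100,-75,60)]
uv=np.array([(73,26),(97,276),(165,26),(227,26),(180,276),(232,276),(259,25),(317,25),(263,275),(352,25),(410,25),(347,275),(400,275)])
uv=(uv+.5)/1.5-.5+[120,0]
x,r=wfit([474,-304,-.16],w,P,uv); print('rack',x); print(r.T)
# held plaque top front edge
T=place(x,[(55,0,0)])[0]; print('slot2',T,'yaw deg',np.degrees(x[2]))
p=w[0]
Q=[(-6,60,0),(6,60,0)]
z=p[2]+29.2
f=lambda a:(wproj(w,place([*a,np.radians(-9.6)],np.array(Q)+[0,0,z]))-((np.array([(275,240),(320,240)])+.5)/1.5-.5+[120,0])).ravel()
q=least_squares(f,p[:2]); print('plaque centre',q.x,'tcp',p,q.fun)
go([T[0],T[1],150],np.degrees(x[2]))
E
```

```text
rack [ 471.62 -306.27   -0.17]
[[-2.08 -1.28 -0.48 -1.77 -0.54  0.48 -0.21  1.18  0.2   0.73  2.13  0.29
   0.64]
 [-0.84  1.91 -0.97 -1.05  1.8   1.73 -0.43 -0.52  2.36 -0.56 -0.65  2.25
   2.19]]
slot2 [ 525.87 -315.33    0.  ] yaw deg -9.477985587715
plaque centre [ 490.25 -389.79] tcp [ 490.54 -389.91  270.88] [-1.18  0.01  1.18  0.02]
t 8.85 pos [ 490.5 -390.   270.9] toolx [ 0. -0. -1.] jaw -9.62 F [-0.2  0.3 -2. ] w 11.3 q6 -0.63
tool shift [120.9  22.4 -79.6] turn -0.1
```

{"op": "send_rows", "data": {
  "moves": [
    [0,11,-40,0],
    [0,10.6,-40,0],
    [20,0,0,0],
    [40,0,0,0],
    [40,0,0,0],
    [17,0,0,0],
    [0,0,0,0],
    [0,0,0,0]
  ]
}}

```text
time: 9.85
tool_pos: [525.7, -315.6, 155.1]
tcp_rot: [1.061, 1.569, -0.678]
contact_force: [-0.4, -0.2, -0.7]
grip_width: 11.2
```

```bash
python3 - <<'E'
from h import *
go([525.1,-315.2,93.5],-9.5)
save('scene','s2.png'); save('side','e2.png')
a=cv2.imread('pics/s2.png')[190:310,130:250];b=cv2.imread('pics/e2.png')[250:370,235:355]
cv2.imwrite('pics/c2.png',cv2.resize(np.hstack([a,b]),None,fx=3.3,fy=3.3,interpolation=cv2.INTER_CUBIC))
E
```

```text
t 9.85 pos [ 525.7 -315.6  155.1] toolx [ 0.0016 -0.0013 -1.    ] jaw -9.68 F [-0.4 -0.2 -0.7] w 11.2 q6 -0.50
tool shift [61.6 -0.8 -0.4] turn -0.2
```

View pics/c2.png

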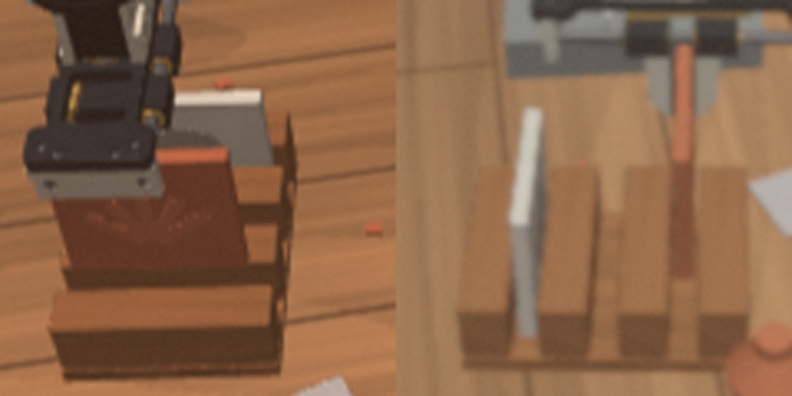

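The plaque hangs over the +x slot: at (683,250) in the side crop, between block faces 668 and 698. Lowering.

{"op": "send_rows", "data": {
  "moves": [
    [10,-0.6,0,0],
    [12,0,0,0],
    [12,0,0,0],
    [10,0,0,0],
    [8,0,0,0],
    [0,0,0,0],
    [0,0,0,0]
  ]
}}

```text
time: 10.82
tool_pos: [524.7, -315.3, 102.2]
tcp_rot: [0.976, 1.57, -0.764]
contact_force: [1.0, 0.2, -1.9]
grip_width: 11.7
```

{"op": "send_rows", "data": {
  "moves": [
    [4,0,0,0],
    [3,0,0,0],
    [0,0,0,0],
    [0,0,0,0]
  ]
}}

```text
time: 11.32
tool_pos: [524.6, -315.2, 94.9]
tcp_rot: [0.612, 1.571, -1.128]
contact_force: [-0.1, -0.5, -2.2]
grip_width: 11.7
```

{"op": "send_rows", "data": {
  "moves": [
    [1,0,0,0],
    [1,0,0,0],
    [0,0,0,0]
  ]
}}

```text
time: 11.7
tool_pos: [524.5, -315.1, 92.8]
tcp_rot: [0.731, 1.571, -1.009]
contact_force: [-0.1, -0.4, -2.1]
grip_width: 11.0
```

{"op": "send_rows", "data": {
  "moves": [
    [1,0,0,0],
    [0.5,0,0,0],
    [0,0,0,0]
  ]
}}

```text
time: 12.08
tool_pos: [525.2, -315.3, 92.8]
tcp_rot: [1.214, 1.568, -0.526]
contact_force: [-0.9, 1.4, 5.4]
grip_width: 11.4
```

{"op": "send_rows", "data": {
  "moves": [
    [0,0,0,0],
    [0,0,0,0],
    [0,0,0,0],
    [0,0,0,0],
    [0,0,0,0],
    [0,0,0,0]
  ],
  "hand": 0.6
}}

```text
time: 12.82
tool_pos: [524.5, -315.2, 91.3]
tcp_rot: [-0.672, 1.571, -2.412]
contact_force: [0.5, -0.2, -0.2]
grip_width: 54.9
```

{"op": "send_rows", "data": {
  "moves": [
    [-10,0,0,0],
    [-30,0,0,0],
    [-50,0,0,0],
    [-50,0,0,0],
    [-40,0,0,0],
    [0,0,0,0]
  ]
}}

```text
time: 13.58
tool_pos: [525.7, -316.0, 276.2]
tcp_rot: [1.075, 1.562, -0.665]
contact_force: [0.3, -0.2, 0.2]
grip_width: 55.0
```

```bash
python3 - <<'E'
from h import *
go([474.5,27.4,180],-4.96)
save('scene','s3.png'); save('side','e3.png')
a=cv2.imread('pics/s3.png')[190:310,130:250];b=cv2.imread('pics/e3.png')[250:370,235:355]
cv2.imwrite('pics/c3.png',cv2.resize(np.hstack([a,b]),None,fx=3.3,fy=3.3,interpolation=cv2.INTER_CUBIC))
E
```

```text
t 13.57 pos [ 525.7 -316.   276.2] toolx [ 0.0068 -0.0054 -1.    ] jaw -9.70 F [ 0.3 -0.2  0.2] w 55.0 q6 -0.50
tool shift [  94.  -109.1 -330.3] turn -4.7
```

View pics/c3.png

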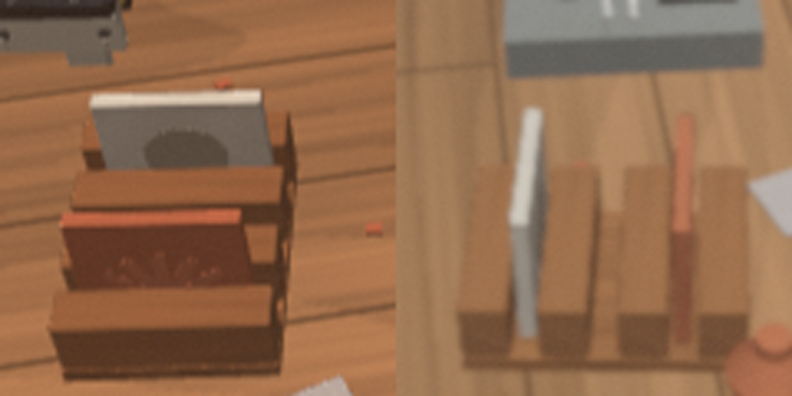

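Plaque stands upright in the +x slot, roughly centred (crop (150,250) and (682,230)), and the plaster plaque is unmoved. Now the bolts, starting with the one at -y.

{"op": "send_rows", "data": {
  "moves": [
    [0,-18,-55,0],
    [0,-18,-55,0],
    [0,-18,-55,0],
    [0,-18,-55,0],
    [0,-18,-55,0],
    [0,-19,-55,0],
    [0,0,0,-4.7],
    [0,0,0,0]
  ],
  "hand": 0
}}

```text
time: 14.68
tool_pos: [471.9, 29.2, 270.3]
tcp_rot: [-1.497, 1.569, 3.129]
contact_force: [-0.4, -0.1, -0.6]
grip_width: 0.4
```

{"op": "send_rows", "data": {
  "moves": [
    [55,0,0,0],
    [55,0,0,0],
    [40,0,0,0],
    [20,0,0,0],
    [0,0,0,0],
    [0,0,0,0],
    [0,0,0,0]
  ]
}}

```text
time: 15.55
tool_pos: [473.4, 28.2, 102.3]
tcp_rot: [1.516, 1.569, -0.142]
contact_force: [-0.1, 0.1, -0.2]
grip_width: 0.6
```

```bash
python3 - <<'E'
from h import *
go([474.5,27.4,75],-4.96)
E
```

```text
t 15.55 pos [473.4  28.2 102.3] toolx [ 2.e-03 -3.e-04 -1.e+00] jaw -5.04 F [-0.1  0.1 -0.2] w 0.6 q6 -0.01
tool shift [27.3  1.1  0.7] turn -0.1
```

{"op": "send_rows", "data": {
  "moves": [
    [15,1,0.7,0],
    [13,0,0,0],
    [0,0,0,0],
    [0,0,0,0]
  ]
}}

```text
time: 16.05
tool_pos: [473.9, 27.7, 73.7]
tcp_rot: [1.43, 1.57, -0.228]
contact_force: [0.5, 0.3, 0.0]
grip_width: 0.5
```

{"op": "send_rows", "data": {
  "moves": [
    [2,0,0,0],
    [1,0,0,0],
    [1,0,0,0],
    [0,0,0,0]
  ]
}}

```text
time: 16.55
tool_pos: [473.5, 27.7, 69.3]
tcp_rot: [-0.875, 1.571, -2.533]
contact_force: [-0.4, -0.1, 0.3]
grip_width: 0.7
```

{"op": "send_rows", "data": {
  "moves": [
    [1,0,0,0],
    [1,0,0,0],
    [0,0,0,0]
  ]
}}

```text
time: 16.92
tool_pos: [473.5, 27.7, 67.2]
tcp_rot: [-1.068, 1.571, -2.726]
contact_force: [0.1, -0.1, 0.2]
grip_width: 0.0
```

{"op": "send_rows", "data": {
  "moves": [
    [1,0,0,0],
    [1,0,0,0],
    [0,0,0,0]
  ]
}}

```text
time: 17.3
tool_pos: [473.5, 27.7, 65.2]
tcp_rot: [-1.165, 1.571, -2.823]
contact_force: [0.3, -0.5, 0.6]
grip_width: 0.3
```

{"op": "send_rows", "data": {
  "moves": [
    [1,0,0,0],
    [1,0,0,0],
    [0,0,0,0]
  ]
}}

```text
time: 17.68
tool_pos: [473.5, 27.7, 63.2]
tcp_rot: [-1.072, 1.571, -2.731]
contact_force: [0.1, -0.0, -0.0]
grip_width: 0.5
```

```bash
python3 - <<'E'
from h import *
go([474.5,27.4,70],-4.96); print(get_obs()['contact_force'])
save('side','e4.png'); save('scene','s4.png')
a=cv2.imread('pics/e4.png')[170:290,250:360];b=cv2.imread('pics/s4.png')[190:310,280:390]
cv2.imwrite('pics/c4.png',cv2.resize(np.hstack([a,b]),None,fx=3.6,fy=3.6,interpolation=cv2.INTER_CUBIC))
E
```

```text
t 17.68 pos [473.5  27.7  63.2] toolx [-2.e-04 -1.e-04 -1.e+00] jaw -5.00 F [ 0.1 -0.  -0. ] w 0.5 q6 -0.02
tool shift [-6.8  1.   0.2] turn -0.0
[ 0.13884639 -0.00502021 -0.0250367 ]
```

View pics/c4.png

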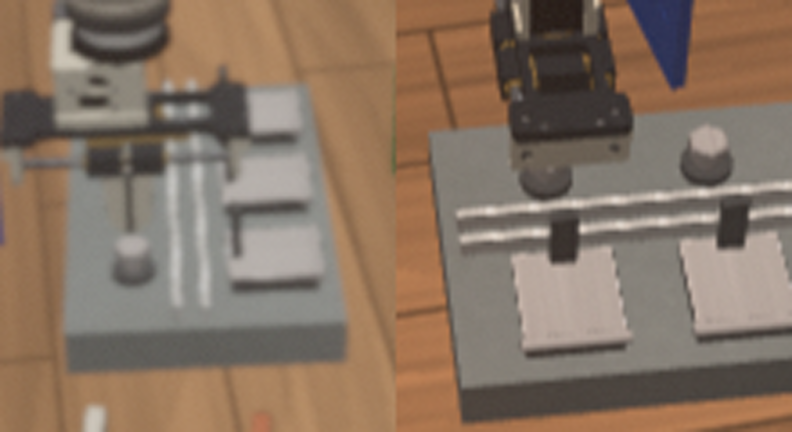

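```bash
python3 - <<'E'
from h import *
np.set_printoptions(precision=1,suppress=True)
d=pickle.load(open('cams.pkl','rb'))
xs=[538.86,132.22,-.0866]
P=place(xs,[(-55,-110,70),(-55,-110,62)])
for n in('side','scene'): print(n,proj(d[n],P),'tcp',proj(d[n],get_obs()['tool_pos']))
a=cv2.imread('pics/side1.png',0);b=cv2.imread('pics/e4.png',0)
print(a[228:256,283:291:3].T);print(b[228:256,283:291:3].T)
E
```

```text
side [[286.  236.9]
 [286.2 239.2]] tcp [[285.8 238.8]]
scene [[321.5 232.1]
 [321.4 234.3]] tcp [[321.5 233.7]]
[[122 136 137 140 139 140 139 146 158 166 166 156 139 122 110 102  96  92
   86  81  91 117 131 139 139 140 139 138]
 [109 131 138 139 139 140 143 156 171 174 174 172 160 136 120 114 114 107
   95  85  86 105 128 139 138 138 142 138]
 [120 134 139 141 138 139 142 149 162 169 168 160 141 120 108 105 102  95
   89  83  92 114 133 138 141 140 141 140]]
[[130 133 132 134 134 134 136 145 156 163 164 155 139 120 107 100  94  91
   85  80  91 117 133 139 139 138 138 137]
 [101  97  95  93  93  97 115 146 166 173 175 170 159 135 120 115 112 105
   94  84  81 101 128 135 138 138 137 137]
 [136 135 136 134 135 137 138 146 161 170 167 157 140 123 107 104  98  95
   90  82  90 113 131 137 140 138 139 139]]
```

```bash
python3 - <<'E'
from h import *
np.set_printoptions(precision=1,suppress=True)
c=pickle.load(open('w1.pkl','rb'))[2]; w=(np.zeros(3),np.eye(3),c)
print(wproj(w,[(x,y,z) for x in(0,-19,-40) for y in(-46,46) for z in(-9.5,0,9.5)]))
d=pickle.load(open('cams.pkl','rb'))['side']
p=get_obs()['tool_pos']
print(proj(d,p+np.array([[0,-9.5,0],[0,9.5,0],[0,0,19],[0,-9.5,40],[0,-9.5,66],[-19,0,0],[19,0,0]])))
a=cv2.imread('pics/side1.png');b=cv2.imread('pics/e4.png')
D=cv2.absdiff(a,b).max(2); print(D[215:246:2,272:302:2])
E
```

```text
[[221.9 258.8]
 [223.2 277.2]
 [224.6 295.1]
 [415.1 258.8]
 [413.7 277.2]
 [412.4 295.1]
 [211.9 274.8]
 [213.5 294.8]
 [215.1 314.3]
 [425.3 274.8]
 [423.6 294.9]
 [422.  314.3]
 [198.  296.9]
 [200.1 319.2]
 [202.1 340.6]
 [439.4 297. ]
 [437.2 319.2]
 [435.2 340.7]]
[[286.1 240.6]
 [285.5 236.9]
 [285.5 233.3]
 [285.5 229. ]
 [285.  221.2]
 [279.2 239.4]
 [292.4 238.1]]
[[ 36  76  90  89  88  92  79  96 106  95  90  84  54  41  60]
 [ 20  67  85  88  90  91  76  87 113  93  81  71  17   4  45]
 [  4  29  39  43  42  33  59  69  40  15  16  15   5   5  51]
 [  3   4   6  10  12  20  11  18  16  29   9   1   2   5  55]
 [  3   3   1   4  11  39  14  16  29  42  18   1   2   4  54]
 [  3   1   2   4  16  48  33   8  45  51  20   3   3   4  51]
 [  2   2   2   5   6  30  30  16  48  34   3   2   1   5  47]
 [  2   4   1   3  10  11  22  39   8   9   7   3   2   1  43]
 [  2   2   1   2   5  14  24  53  17  11   6   2   2   1  39]
 [  3   2   1   2   3  10  21  44  15   5   1   2   3   3  36]
 [  2   1   1   1   2   1   6  10   6   2   3   3   1   2  31]
 [  1   2   1   2   2   1   1   2   3   2   0   2   1   2  26]
 [  2   1   1   1   2   3   1   2   2   2   2   1   1   2  23]
 [  1   2   3   2   1   1   2   1   1   1   4   4   2   1  20]
 [  2   1   1   2   2   1   1   3   2   2   1   3   3   2  20]
 [  2   0   1   1   2   3   1   2   1   4   1   3   1   1  16]]
```

No bolt motion and no force: both cameras suggest the shut tips end about 15–19 mm above the reported TCP, so nothing has been touched yet. Continuing down in small steps while watching the force.

{"op": "send_rows", "data": {
  "moves": [
    [1.5,0,0,0],
    [1.5,0,0,0],
    [0,0,0,0]
  ]
}}

```text
time: 18.15
tool_pos: [473.5, 27.7, 60.1]
tcp_rot: [-1.271, 1.57, -2.929]
contact_force: [-0.4, -0.4, 0.5]
grip_width: 0.6
```

{"op": "send_rows", "data": {
  "moves": [
    [1,0,0,0],
    [1,0,0,0],
    [0,0,0,0]
  ]
}}

```text
time: 18.52
tool_pos: [473.5, 27.7, 58.2]
tcp_rot: [-1.253, 1.571, -2.911]
contact_force: [-0.0, 0.3, 0.3]
grip_width: 0.5
```

{"op": "send_rows", "data": {
  "moves": [
    [1,0,0,0],
    [1,0,0,0],
    [0,0,0,0]
  ]
}}

```text
time: 18.9
tool_pos: [473.5, 27.7, 56.2]
tcp_rot: [-1.248, 1.571, -2.906]
contact_force: [0.1, -0.4, -0.3]
grip_width: 0.2
```

{"op": "send_rows", "data": {
  "moves": [
    [1,0,0,0],
    [1,0,0,0],
    [0,0,0,0]
  ]
}}

```text
time: 19.27
tool_pos: [473.6, 27.7, 54.2]
tcp_rot: [-1.03, 1.571, -2.688]
contact_force: [-0.4, -0.4, -0.1]
grip_width: 0.3
```

{"op": "send_rows", "data": {
  "moves": [
    [1,0,0,0],
    [1,0,0,0],
    [0,0,0,0]
  ]
}}

```text
time: 19.65
tool_pos: [473.5, 27.7, 52.2]
tcp_rot: [-1.065, 1.571, -2.723]
contact_force: [-0.2, -0.0, -0.2]
grip_width: 0.3
```

```bash
python3 - <<'E'
from h import *
np.set_printoptions(precision=1,suppress=True)
save('side','e5.png')
go([474.5,27.4,70],-4.96)
a=cv2.imread('pics/side1.png');b=cv2.imread('pics/e5.png')
print(cv2.absdiff(a,b).max(2)[221:256:2,272:302:2])
E
```

```text
t 19.70 pos [473.6  27.7  52.3] toolx [-0. -0. -1.] jaw -5.00 F [-0.1  0.7  0.8] w 0.6 q6 -0.02
tool shift [-17.7   0.9   0.2] turn -0.0
[[ 8 46 85 81 74 49 45 45 49 39 59 55 20  3 55]
 [ 2 13 15 22 15 28  7 18 21 33 14  7  7  5 52]
 [ 2  2  3  3 18 48 32  8 44 51 25  3  2  3 52]
 [ 3  4  1  2  7 29 29 16 51 33  5  2  2  4 47]
 [ 3  3  3  3 10 10 22 40 10  9  8  1  1  1 42]
 [ 2  2  1  4 11 13 24 53 18 11  9  3  2  0 38]
 [ 2  1  1  3  8 14 22 52 19 10  7  2  3  2 36]
 [ 1  0  2  2  6 13 32 65 34 11  3  3  1  1 31]
 [ 0  3  2  1  2  6 30 54 30  6  1  1  1  1 23]
 [ 2  1  1  1  2  3  6  8  4  1  4  1  1  2 24]
 [ 1  2  1  2  2  5  4  1  1  2  3  2  1  1 21]
 [ 2  2  3  1  3  2  1  1  1  3  3  2  4  2 20]
 [ 3  1  1  2  2  3  2  1  2  3  1  3  2  1 16]
 [ 1  3  1  4  2  3  2  2  3  7  1  2  3  1 11]
 [ 2  1  2  2  1  2  4  4  2  2  2  2  1  1  7]
 [ 1  2  2  3  3  1  2  4  3  5  2  2  1  1  1]
 [ 1  1  1  4  1  2  2  1  2  3  1  2  3  1  3]
 [ 2  2  2  1  3  1  1  1  1  1  2  2  2  1  2]]
```

{"op": "send_rows", "data": {
  "moves": [
    [1,0,0,0],
    [0.5,0,0,0],
    [0,0,0,0]
  ]
}}

```text
time: 20.08
tool_pos: [473.6, 27.7, 50.8]
tcp_rot: [-0.246, 1.571, -1.904]
contact_force: [-0.3, 0.4, 0.2]
grip_width: 0.6
```

{"op": "send_rows", "data": {
  "moves": [
    [1,0,0,0],
    [0.5,0,0,0],
    [0,0,0,0]
  ]
}}

```text
time: 20.45
tool_pos: [473.6, 27.7, 49.3]
tcp_rot: [-0.848, 1.571, -2.506]
contact_force: [0.3, -0.1, 0.7]
grip_width: 0.5
```

{"op": "send_rows", "data": {
  "moves": [
    [1,0,0,0],
    [0.5,0,0,0],
    [0,0,0,0]
  ]
}}

```text
time: 20.82
tool_pos: [473.7, 27.7, 47.8]
tcp_rot: [1.251, 1.57, -0.407]
contact_force: [-0.6, -0.0, 0.4]
grip_width: 0.9
```

{"op": "send_rows", "data": {
  "moves": [
    [1,0,0,0],
    [0.5,0,0,0],
    [0,0,0,0]
  ]
}}

```text
time: 21.2
tool_pos: [473.7, 27.7, 46.3]
tcp_rot: [0.989, 1.571, -0.669]
contact_force: [-0.2, -0.3, -0.3]
grip_width: 0.5
```

```bash
python3 - <<'E'
from h import *
np.set_printoptions(precision=1,suppress=True)
save('side','e6.png')
go([474.5,27.4,70],-4.96)
a=cv2.imread('pics/side1.png');b=cv2.imread('pics/e6.png')
print(cv2.absdiff(a,b).max(2)[221:256:2,272:302:2])
print(a[228:256,286,0]);print(b[228:256,286,0])
E
```

```text
t 21.25 pos [473.7  27.7  46.3] toolx [ 0. -0. -1.] jaw -5.00 F [ 0.8  0.9 -0.7] w 0.5 q6 -0.02
tool shift [-23.7   0.9   0.2] turn -0.0
[[34 66 92 88 83 59 41 44 63 56 80 86 48 20 41]
 [ 6 42 74 78 65 31 29 39 31 20 41 47 15  4 54]
 [ 3  9 14 16  7 39 25  4 37 45 20  4  3  4 51]
 [ 3  5  1  4  7 30 29 16 51 33  8  4  2  4 48]
 [ 2  2  2  6 13  9 21 41 10  9  5  2  1  2 42]
 [ 1  3  2  3  9 11 25 51 20 13 10  2  2  2 39]
 [ 2  2  1  1  7 13 21 53 20 11  8  3  4  2 37]
 [ 1  1  1  3  9 13 31 68 35 16  9  3  2  2 31]
 [ 1  2  2  3  5 20 49 83 50 22  2  3  1  1 27]
 [ 2  1  1  1  1  2 22 46 22  6  3  1  1  1 22]
 [ 1  2  1  3  3  1  5  7 12 10  5  4  2  1 20]
 [ 2  1  2  2  3  3  2  3  3  1  3  1  3  1 19]
 [ 3  2  2  3  3  3  1  2  1  7  3  3  3  1 17]
 [ 1  3  1  3  1  2  2  2  3  5  1  2  2  1 13]
 [ 1  1  1  3  1  1  5  4  2  2  1  0  2  2  6]
 [ 1  1  1  2  1  1  2  2  2  4  4  1  1  2  1]
 [ 1  1  1  1  2  2  1  1  1  1  1  2  3  0  2]
 [ 2  1  2  2  2  0  1  1  1  1  2  2  1  0  2]]
[107 128 136 137 136 135 139 152 166 170 170 167 155 131 115 109 110 103
  92  82  82 102 125 136 136 135 138 135]
[ 89  87  85  86  82  82  83  84  86  87  94 121 142 138 121 112 108 102
  90  81  76 100 124 134 136 136 135 134]
```

{"op": "send_rows", "data": {
  "moves": [
    [1,0,0,0],
    [0.5,0,0,0],
    [0,0,0,0]
  ]
}}

```text
time: 21.62
tool_pos: [473.6, 27.7, 44.7]
tcp_rot: [0.309, 1.571, -1.349]
contact_force: [0.6, -0.7, 1.6]
grip_width: 0.6
```

{"op": "send_rows", "data": {
  "moves": [
    [1,0,0,0],
    [0.5,0,0,0],
    [0,0,0,0]
  ]
}}

```text
time: 22.0
tool_pos: [473.6, 27.7, 43.2]
tcp_rot: [-0.372, 1.571, -2.03]
contact_force: [1.1, -0.0, -0.1]
grip_width: 0.5
```

```bash
python3 - <<'E'
from h import *
save('side','e7.png')
a=cv2.imread('pics/side1.png');b=cv2.imread('pics/e7.png')
print(cv2.absdiff(a,b).max(2)[231:256,278:296:2])
print(get_obs()['contact_force'],get_obs()['tau'])
E
```

```text
[[ 5 11 14 24 49 18 13 10  3]
 [ 6 10 12 23 49 18 13  7  2]
 [ 2  6 13 21 50 17 12  7  2]
 [ 3  6 12 24 54 23 12  9  2]
 [ 2  8 13 34 67 35 15  8  3]
 [ 3  8 21 47 81 46 24  6  1]
 [ 2  9 23 51 83 53 28  4  1]
 [ 0  1 17 49 81 49 18  1  2]
 [ 1  0  3 35 65 35  8  4  2]
 [ 1  2 10  7 30  4 23  5  2]
 [ 3  2 10 18 14 24 25  4  3]
 [ 1  2  5 19 20 23 16  1  2]
 [ 2  2  6 11 13 12  7  3  2]
 [ 1  2  4  7  1  2  3  2  2]
 [ 2  2  1  3  3  1  3  3  3]
 [ 3  2  2  2  0  2  1  0  3]
 [ 2  2  2  4  1  2  5  1  1]
 [ 1  3  3  2  6  2  2  2  1]
 [ 2  1  1  2  5  2  0  2  1]
 [ 1  2  1  1  1  4  1  3  1]
 [ 1  1  1  2  1  2  4  4  1]
 [ 0  2  1  3  1  2  2  1  1]
 [ 1  2  2  2  1  2  2  0  2]
 [ 3  2  1  1  3  3  2  0  1]
 [ 2  2  1  1  1  1  3  2  1]]
[0.65514372 0.90384407 0.89578232] [ 2.53517769e-02 -4.13925648e+01 -1.67584133e+01  5.66138048e-02
  1.56646050e-01 -5.07325680e-06]
```

{"op": "send_rows", "data": {
  "moves": [
    [1,0,0,0],
    [0.5,0,0,0],
    [0,0,0,0]
  ]
}}

```text
time: 22.42
tool_pos: [473.5, 27.7, 41.7]
tcp_rot: [-1.019, 1.571, -2.677]
contact_force: [-0.0, -0.4, 0.0]
grip_width: 0.6
```

{"op": "send_rows", "data": {
  "moves": [
    [1,0,0,0],
    [0.5,0,0,0],
    [0,0,0,0]
  ]
}}

```text
time: 22.8
tool_pos: [473.6, 27.7, 40.3]
tcp_rot: [0.031, 1.571, -1.627]
contact_force: [-0.5, 0.3, 3.1]
grip_width: 0.4
```

{"op": "send_rows", "data": {
  "moves": [
    [1,0,0,0],
    [0.5,0,0,0]
  ]
}}

```text
time: 23.05
tool_pos: [473.7, 27.7, 40.1]
tcp_rot: [1.307, 1.57, -0.351]
contact_force: [-5.6, 0.1, 21.6]
grip_width: 0.6
```

{"op": "send_rows", "data": {
  "moves": [
    [1,0,0,0],
    [0.5,0,0,0]
  ]
}}

```text
time: 23.3
tool_pos: [473.8, 27.7, 39.9]
tcp_rot: [1.4, 1.569, -0.258]
contact_force: [-10.4, 0.5, 35.7]
grip_width: 0.5
```

```bash
python3 - <<'E'
from h import *
save('side','e8.png')
a=cv2.imread('pics/side1.png');b=cv2.imread('pics/e8.png')
print(cv2.absdiff(a,b).max(2)[231:256,278:296:2])
print(get_obs()['contact_force'],get_obs()['tool_pos'])
E
```

```text
[[ 5 10 10 24 51 18 10  6  1]
 [ 4 11 11 25 52 16 14  6  2]
 [ 1  7 13 22 53 19 12  5  4]
 [ 4  4 11 21 54 25 12  5  4]
 [ 3  8 12 33 69 34 17  7  2]
 [ 3 11 20 47 80 48 25  8  2]
 [ 2 12 26 51 83 54 30  7  2]
 [ 1  4 22 48 85 52 28  5  3]
 [ 1  1  9 41 79 46  7  7  1]
 [ 1  1 13 16 59 21 21  8  1]
 [ 3  0 20 21  7 18 34  3  3]
 [ 2  0 16 34 26 38 31  3  3]
 [ 1  2 11 25 25 29 17  1  2]
 [ 2  3  8 15  8 11  9  4  2]
 [ 3  1  4 13  4  6  6  3  3]
 [ 3  1  1  7  4  1  3  1  2]
 [ 2  2  2  5  1  1  6  2  2]
 [ 1  1  2  4  5  1  1  1  1]
 [ 0  3  1  4  4  2  1  0  1]
 [ 2  1  1  1  1  2  2  3  1]
 [ 3  1  2  1  3  2  4  2  3]
 [ 1  2  0  2  1  2  2  1  2]
 [ 2  3  2  3  1  3  1  1  2]
 [ 2  2  2  1  3  2  2  1  1]
 [ 3  3  1  2  3  1  1  2  1]]
[-9.47680078 -0.15784396 31.74483925] [473.72579887  27.71851104  39.98656502]
```

Hard stop at z≈40.2. Lifting off to see whether the bolt stayed down.

{"op": "send_rows", "data": {
  "moves": [
    [-10,0,0,0],
    [-40,0,0,0],
    [-50,0,0,0],
    [-20,0,0,0],
    [0,0,0,0]
  ]
}}

```text
time: 23.98
tool_pos: [474.4, 27.7, 158.4]
tcp_rot: [1.53, 1.568, -0.128]
contact_force: [0.7, -0.3, -0.7]
grip_width: 0.4
```

```bash
python3 - <<'E'
from h import *
save('side','e9.png'); save('scene','s9.png')
d=pickle.load(open('cams.pkl','rb')); xs=[538.86,132.22,-.0866]
for n,f in(('side','e9'),('scene','s9')):
    a=cv2.imread('pics/%s1.png'%n);b=cv2.imread('pics/%s.png'%f)
    for y in(-110,0,110):
        u,v=proj(d[n],place(xs,[(-55,y,66)]))[0].round().astype(int)
        D=cv2.absdiff(a,b).max(2)[v-9:v+12,u-9:u+10]; print(n,y,(u,v),'mean',D.mean().round(1),'row max',D[:,5:14].max(1))
go([474.5,27.4,70],-4.96)
A=np.hstack([cv2.imread('pics/%s.png'%f)[215:265,260:340] for f in('side1','e9')])
cv2.imwrite('pics/c9.png',cv2.resize(A,None,fx=5,fy=5,interpolation=cv2.INTER_CUBIC))
E
```

```text
side -110 (np.int64(286), np.int64(238)) mean 6.7 row max [ 4  2  4  4  5  7 20 35 30 20 13 32 44 44 29 14 10  7  5  6  4]
side 0 (np.int64(286), np.int64(217)) mean 2.1 row max [5 5 3 3 5 3 6 5 2 2 4 4 5 5 5 5 4 6 4 5 4]
side 110 (np.int64(286), np.int64(199)) mean 15.7 row max [66 67 68 73 75 64 57 71 83 80 70 47 34 25 25 19 11  6  5  5  3]
scene -110 (np.int64(321), np.int64(233)) mean 56.2 row max [ 54  68  80  80  79  79  90 106 119 120 117 120 120 116 103  72  42  37
  34  29  34]
scene 0 (np.int64(366), np.int64(229)) mean 37.5 row max [ 51  57  73  79  90 108 116 118 117 117 115 111  86  51  42  40  39  33
  30  31  34]
scene 110 (np.int64(411), np.int64(226)) mean 1.6 row max [4 3 3 3 2 4 2 3 2 2 3 3 3 3 3 2 4 5 4 2 3]
t 24.07 pos [472.9  27.8 156.3] toolx [-1.6e-03  1.0e-04 -1.0e+00] jaw -5.00 F [-0.2 -0.2  0.2] w 0.2 q6 -0.02
tool shift [86.3  1.7  0.2] turn -0.0
```

```bash
python3 - <<'E'
from h import *
a=cv2.imread('pics/side1.png',0);b=cv2.imread('pics/e9.png',0)
for c in(284,286,288): print(a[230:252,c]);print(b[230:252,c])
t=a[233:243,280:293]; best=[]
A=cv2.resize(a[225:260,270:305],None,fx=8,fy=8,interpolation=cv2.INTER_CUBIC);B=cv2.resize(b[225:260,270:305],None,fx=8,fy=8,interpolation=cv2.INTER_CUBIC)
m=cv2.matchTemplate(B,A[8*8:18*8,9*8:24*8],cv2.TM_CCOEFF_NORMED); l=cv2.minMaxLoc(m); print(l[1],(np.array(l[3])-[72,64])/8)
E
```

```text
[138 139 138 138 141 151 166 171 172 166 152 130 115 107 102  96  89  80
  86 111 131 138]
[137 137 136 137 136 138 138 145 158 168 171 168 155 133 116 106  94  83
  83 108 130 139]
[138 139 139 140 143 156 171 174 174 172 160 136 120 114 114 107  95  85
  86 105 128 139]
[138 138 137 138 138 139 140 151 167 173 173 172 161 140 121 111  97  85
  80 104 128 137]
[138 140 139 140 143 154 169 174 172 167 152 130 115 109 108 101  93  85
  83 106 128 138]
[140 138 140 138 138 138 140 150 164 171 173 170 158 138 118 107  96  84
  85 106 128 138]
0.9759413599967957 [0.25 2.25]
```

The -y bolt sank by 2.25 px (about 7.8 mm, the full 8 mm), met a hard stop and stayed down; so it is the loose one. Next I go to its cover tab at about (557,20), turning the jaws along y.

{"op": "send_rows", "data": {
  "moves": [
    [0,43,0,0],
    [0,41.5,0,0],
    [0,0,0,10],
    [0,0,0,10],
    [0,0,0,10],
    [0,0,0,10],
    [0,0,0,10],
    [0,0,0,10]
  ],
  "hand": 0.55
}}

```text
time: 25.08
tool_pos: [556.8, 20.4, 155.1]
tcp_rot: [-0.507, 1.567, 3.065]
contact_force: [0.3, 0.5, 0.2]
grip_width: 50.4
```

{"op": "send_rows", "data": {
  "moves": [
    [0,0,0,10],
    [0,0,0,10],
    [0,0,0,10],
    [0,0,0,0],
    [0,0,0,0],
    [0,0,0,0]
  ]
}}

```text
time: 25.82
tool_pos: [557.6, 20.4, 156.9]
tcp_rot: [0.106, 1.57, -3.121]
contact_force: [0.8, -0.9, 0.7]
grip_width: 50.4
```

```bash
python3 - <<'E'
from h import *
go([557.2,20.2,60],-94.96)
o,p,M=pose(); c=save('wrist','w5.png'); pickle.dump((p,M,c),open('w5.pkl','wb'))
xs=[538.86,132.22,-.0866]; w=(p,M,c)
print(wproj(w,place(xs,[(28,-110,102),(28,-110,57),(20,-143,57),(20,-77,57)])))
cv2.imwrite('pics/w5c.png',cv2.imread('pics/w5.png'))
E
```

```text
t 25.82 pos [557.6  20.4 156.9] toolx [-7.e-04 -0.e+00 -1.e+00] jaw -94.89 F [ 0.8 -0.9  0.7] w 50.4 q6 1.56
tool shift [96.9  0.2  0.3] turn 0.1
[[320.67724163 238.42319403]
 [320.26588834 218.66554663]
 [365.75798269 229.36884355]
 [274.69706578 229.22981568]]
```

View pics/w5.png

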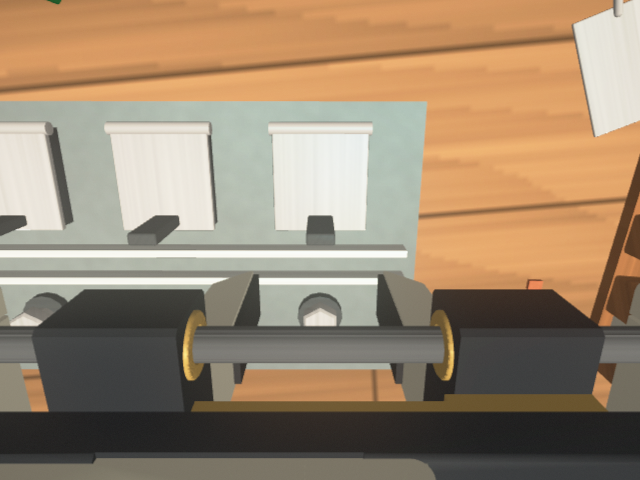

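Last picture: the tab top is at (320,238), where the stand fit predicts it (320.7,238.4), and it is centred between the open fingers (258/378). Descending with the jaws open.

{"op": "send_rows", "data": {
  "moves": [
    [30,0,0,0],
    [35,0,0,0],
    [17,0,0,0],
    [0,0,0,0],
    [8,0,0,0],
    [8,0,0,0],
    [0,0,0,0],
    [0,0,0,0]
  ]
}}

```text
time: 26.88
tool_pos: [558.0, 20.3, 59.5]
tcp_rot: [2.999, 1.57, -0.23]
contact_force: [-0.1, 0.1, -1.5]
grip_width: 50.4
```

```bash
python3 - <<'E'
from h import *
go([557.2,20.2,55],-94.96)
E
```

```text
t 26.88 pos [558.   20.3  59.5] toolx [ 5.e-04 -1.e-04 -1.e+00] jaw -95.00 F [-0.1  0.1 -1.5] w 50.4 q6 1.56
tool shift [4.5 0.2 0.8] turn -0.0
```

{"op": "send_rows", "data": {
  "moves": [
    [2.5,0,0,0],
    [2.5,0,0.5,0],
    [0,0,0,0]
  ]
}}

```text
time: 27.25
tool_pos: [557.1, 20.4, 54.1]
tcp_rot: [0.184, 1.57, -3.045]
contact_force: [-0.1, -0.6, -0.3]
grip_width: 50.5
```

{"op": "send_rows", "data": {
  "moves": [
    [0,0,0,0],
    [0,0,0,0],
    [0,0,0,0],
    [0,0,0,0],
    [0,0,0,0],
    [0,0,0,0],
    [0,0,0,0],
    [0,0,0,0]
  ],
  "hand": 0
}}

```text
time: 28.25
tool_pos: [557.2, 19.0, 54.3]
tcp_rot: [1.498, 1.569, -1.731]
contact_force: [-0.2, -4.9, 0.2]
grip_width: 17.6
```

Tab gripped (17.6 mm). Starting along the arc about the hinge.

{"op": "send_rows", "data": {
  "moves": [
    [0,1,0,0],
    [-2.8,0,-1.6,0],
    [-2.7,0,-1.7,0],
    [-2.6,0,-1.9,0],
    [-2.5,0,-1.9,0],
    [0,0,0,0]
  ]
}}

```text
time: 29.0
tool_pos: [564.1, 18.5, 65.0]
tcp_rot: [0.821, 1.57, -2.407]
contact_force: [-0.1, -6.0, -6.9]
grip_width: 17.5
```

{"op": "send_rows", "data": {
  "moves": [
    [-2.4,0,-2.1,0],
    [-2.4,0,-2.1,0],
    [-2.2,0,-2.3,0],
    [-2.2,0,-2.3,0],
    [-2,0,-2.4,0],
    [-2,0,-2.5,0],
    [0,0,0,0]
  ]
}}

```text
time: 29.88
tool_pos: [577.3, 17.3, 77.9]
tcp_rot: [0.321, 1.569, -2.908]
contact_force: [-2.2, -5.1, -4.9]
grip_width: 17.2
```

```bash
python3 - <<'E'
from h import *
go([557.2,20.2,54.1],-94.96)
save('scene','s10.png');save('side','e10.png')
d=pickle.load(open('cams.pkl','rb')); xs=[538.86,132.22,-.0866]
a=cv2.imread('pics/side1.png',0);b=cv2.imread('pics/e10.png',0)
def cover(y,th):  # plate corner points at angle th
    P=[]
    for lx,lz in((-72,3),(0,3)):
        for yy in(y-33,y+33):
            c,s=np.cos(th),np.sin(th); P.append((92+lx*c+lz*s,yy,54-lx*s+lz*c))
    return place(xs,P)
for th in(0,25,45): print(th,'scene',proj(d['scene'],cover(-110,np.radians(th))).round().tolist(),'side',proj(d['side'],cover(-110,np.radians(th))).round().tolist())
E
```

```text
t 29.88 pos [577.3  17.3  77.9] toolx [-1.8e-03 -4.0e-04 -1.0e+00] jaw -94.99 F [-2.2 -5.1 -4.9] w 17.2 q6 1.56
tool shift [23.9 -1.1 20.2] turn -0.0
0 scene [[312.0, 261.0], [339.0, 258.0], [315.0, 285.0], [344.0, 283.0]] side [[313.0, 246.0], [312.0, 233.0], [338.0, 245.0], [336.0, 232.0]]
25 scene [[312.0, 255.0], [341.0, 252.0], [315.0, 286.0], [344.0, 283.0]] side [[316.0, 237.0], [314.0, 224.0], [339.0, 245.0], [337.0, 232.0]]
45 scene [[313.0, 254.0], [342.0, 252.0], [315.0, 286.0], [344.0, 283.0]] side [[321.0, 231.0], [319.0, 218.0], [339.0, 245.0], [337.0, 232.0]]
```

{"op": "send_rows", "data": {
  "moves": [
    [-1.8,0,-2.6,0],
    [-1.7,0,-2.7,0],
    [-1.6,0,-2.8,0],
    [-1.5,0,-2.8,0],
    [-1.3,0,-2.9,0],
    [-1.3,0,-2.9,0],
    [-1,0,-3,0],
    [-1,0,-3,0]
  ]
}}

```text
time: 30.98
tool_pos: [599.2, 15.4, 89.3]
tcp_rot: [0.201, 1.568, -3.028]
contact_force: [-5.2, -4.6, -3.1]
grip_width: 17.8
```

{"op": "send_rows", "data": {
  "moves": [
    [0,0,0,0],
    [0,0,0,0],
    [0,0,0,0],
    [0,0,0,0]
  ]
}}

```text
time: 31.48
tool_pos: [599.5, 15.4, 89.4]
tcp_rot: [0.268, 1.568, -2.96]
contact_force: [-4.0, -5.3, -2.4]
grip_width: 17.7
```

```bash
python3 - <<'E'
from h import *
go([557.2,20.2,54.1],-94.96)
save('scene','s11.png');save('side','e11.png')
d=pickle.load(open('cams.pkl','rb'))
np.set_printoptions(linewidth=250)
# near side edge of plate (-y face) in the side view: where did the picture change, bright plate pixels
a=cv2.imread('pics/side1.png',0);b=cv2.imread('pics/e11.png',0)
print(b[222:252:2,308:344:2]);print(a[222:252:2,308:344:2])
# bolts & bystanders in both views
for n,f,boxes in(('side','e11',{'rack':(285,365,250,345),'maq':(345,415,330,365),'tool':(285,320,343,415),'jar':(160,190,262,286),'bolt-':(230,252,278,294)}),('scene','s11',{'plasterpl':(215,242,158,212),'jar':(190,235,470,505),'maq':(265,320,75,120),'cover_mid':(256,282,360,390),'cover_far':(250,280,406,436),'tool':(300,380,205,262),'green':(295,350,415,480)})):
    D=cv2.absdiff(cv2.imread('pics/%s1.png'%n),cv2.imread('pics/%s.png'%f)).max(2)
    for k,(r0,r1,c0,c1) in boxes.items(): print(n,k,D[r0:r1,c0:c1].mean().round(1),D[r0:r1,c0:c1].max())
E
```

```text
t 31.48 pos [599.5  15.4  89.4] toolx [-2.4e-03 -4.0e-04 -1.0e+00] jaw -94.99 F [-4.  -5.3 -2.4] w 17.7 q6 1.56
tool shift [35.4 -1.1 42.4] turn -0.0
[[140 141 166 174 176 163 157 156 129  97 124 127 129 136 149 142 143 126]
 [140 138 169 179 174 160 149 118  84  86 118 121 123 130 147 143 144 135]
 [141 139 145 138 129 138 142  94  77 102 116  95  87 101 128 141 144 140]
 [142 138 110  78  75 113 149 103 109 147 151 128 100  99 132 140 142 144]
 [143 140 133 126 126 135 157 150 151 157 155 154 148 143 143 143 142 144]
 [145 143 140 139 141 141 153 155 157 158 157 155 154 154 155 146 144 144]
 [145 143 140 135 136 135 130 140 156 157 158 157 154 153 160 157 143 143]
 [142 141 131  99  93  92  82  93 127 152 157 157 157 155 157 158 140 142]
 [144 142 130  93  78  76  81  94 109 129 146 155 155 156 157 156 140 141]
 [150 141 133 105 126 130 137 153 158 157 147 142 152 154 156 159 142 142]
 [154 141 132 111 135 142 148 161 163 163 161 141 133 145 153 161 147 143]
 [158 141 135 110 134 139 130 134 146 146 142 127 136 135 140 158 145 140]
 [163 141 139 107 123 128 126 110 103 104 101 109 
[... 815 characters left out ...]
77 176 177 176 175 170 159 140 143]
 [149 143 156 136 114 170 178 179 179 178 178 179 177 177 174 164 143 140]
 [155 142 151 164 166 177 177 179 178 177 178 177 177 176 174 168 147 143]
 [159 141 145 171 178 178 177 177 177 178 176 175 173 175 170 166 146 141]
 [163 140 142 158 167 166 170 173 171 163 158 154 147 142 136 135 136 141]
 [160 139 138 113  93  91  96  99  98  89  88  86  82  80  81 107 136 142]
 [158 138 139 110  84  83  88  92  91  99 100 101 106 103 107 122 141 142]]
side rack 3.1 39
side maq 1.9 8
side tool 1.5 6
side jar 1.8 6
side bolt- 7.3 46
scene plasterpl 1.8 5
scene jar 1.7 5
scene maq 1.8 7
scene cover_mid 1.7 5
scene cover_far 1.7 4
scene tool 1.7 5
scene green 1.8 7
```

```bash
python3 -c "
from h import *
close_job()"
```

```text
the job is handed in; nothing more can be done
```

The job is handed in at about 31.5 s of robot time, with the gripper still holding the lifted cover.

- **Plaque:** the terracotta plaque stands upright, same edge down and roughly centred, in the rack's +x slot (`slot_2`). The pictures confirmed this after release.
- **Loose bolt:** it is the one at the stand's -y end. It was the first I pressed, so I didn't tap the other two. It sank 2.25 px in the side view, about 7.8 of the 8 mm, met a hard stop and stayed down. The highest wrist reading during pressing was about 36 N, on the fingertips.
- **Cover:** I lifted only that station's cover. The grip point moved 42 mm forward and 35 mm up along the hinge arc, which is about 44–45°. The plate edge in the side picture agrees with 45°.
- **Other things:** in before-and-after pictures the plaster plaque, jar, maquette, modelling tool, green look-alike and the other two covers showed no change. I didn't compare the blue look-alike this way.

**What disagreed:**
- **Fingertip height:** the shut fingertips touched about 22 mm above where the reported TCP should put them. I therefore went down on the bolt by force and image checks, and set the height for the tab grip from that.
- **Weak force reading:** the reading stayed near its noise while the bolt slid, so I judged the sinking by the pictures and the hard stop.
- **Sideways load:** about 5 N remained across the tab grip while holding. It was steady, and the grip width held at about 17.7 mm.

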